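Probe a valve guide with the gauge rod and present it to the reader

ROBOT

A 6-joint arm with a two-finger parallel gripper is mounted at the origin on the work surface. World frame = base frame: x ahead of the robot, y to its left, z up, the work surface at z = 0. Lengths are in m, angles in degrees, forces in N, time in s.
With the tool pointing down it reaches from about 0.4 to 0.825 m from the base axis. Payload 7 kg.
Tool frame: the origin (TCP) lies at the centre of the arm's flange, where the gripper is bolted on; the fingertips stand 178 mm ahead of it and the grasp point (between the pads) lies 159 mm ahead of it (r.tips_ahead is the z of the fingertips in the tool frame, in m); z points along the fingers, y is the line along which they close (so a half turn about z gives the same grasp; the last joint's range is limited). The gripper opens to 88 mm and grips with 3 to 60 N. Pads are 19 mm wide; open, the fingers measure 130 mm over their backs; the gripper's body (78 mm by 193 mm) begins 47 mm behind the grasp point.
Start: joints at [16.507, 20.546, 0.682, 0, -70.136, -16.507], TCP at [0.675, -0, 0.405] pointing down, gripper open.
Joint ranges: [-176.03, 176.03], [-82.01, 121.73], [-58.28, 71.71], [-173.87, 95.51], [-174.79, -0.11], [-173.66, 173.66]. Speed limits (degrees/s): [136.94, 136.94, 172.46, 180, 180, 180].

INTERFACE

Orientations are given as [roll, pitch, yaw] about the fixed x, y, z axes, in that order (R = Rz(yaw) Ry(pitch) Rx(roll)).
In Python, from plant import r gives the robot as it stands. The module is installed in compiled form; this text tells all that it offers.
- The arm moves only by the shell command python3 -m pendant 'ROWS' [FORCE]. ROWS is JSON, a list that holds one entry, the list of rows, each a list of 7 numbers: the shift along the tool's x, y, z in m, then the turn, a rotation vector about the tool's x, y, z in degrees, then the gripper command: -1 is shut, 1 is fully open, values between are in proportion. A call has 1 to 5 rows; each row is the pose to reach, as a shift and turn from the pose commanded when the call began, along the tool's axes at that moment; what a row does not reach only later rows make up. A row lasts 1/10 s, in which the tool goes at most 50 mm and 8.59 degrees, less where a joint would pass 70% of its speed; a pose out of reach is approached as far as the arm can. A call with a gripper value outside its range is refused whole. The fingers move at their own pace and stop on an object; FORCE is the grip in N (left out, the last holds). Time passes only in rows, so rows that repeat a pose let the fingers close. It gives the time, the measured TCP pose, the force, the opening and the grip force at its end, in the units of the state.
- r.get_state(): the state, without advancing time (a new reading comes with each control period).
- r.capture(name): name is "scene" or "side" or "wrist"; returns the picture (384x512x3 uint8, red, green, blue); there is no depth.
- r.camera_params(name): a dict with "fx", "fy", "cx", "cy" (pixels), "R" (3x3) and "t" (3): a world point X has camera coordinates R X + t. Camera axes: x right, y down, z forward; pixel columns grow to the right and rows downward; lengths in m; the calibration is good to about 2 mm. A picture is of the moment at which its call begins: read the wrist's pose just before it. camera_params takes no time and is no camera call; for the wrist camera it gives the pose at the moment of the call.
- r.close_job(): hands the job in; it is judged then, once.
The state is a dict: "time_s": time; "joints": joint angles; "qd": joint speeds; "joint_torque": joint torques, N m; "tcp_pos": TCP position; "eef_rot": TCP orientation; "contact_force": force on the tool from outside, world axes, zero at the start; "moment": the same for the moment, N m; "gripper_width": finger opening in m; "gripper_force": force on a finger pad.
Only numpy, scipy, OpenCV 4.12 (cv2) and the standard library are available. Lean on these libraries where they do the work, as an engineer would, in place of code of your own. Each camera call takes 0.05 s, during which the arm holds its last target. There are 200 camera calls.

TASK

Lift the gauge rod with the orange handle up off its two hooks and push it, without forcing, into the open copper guide tube (not the one with the blue plug) until the brass collar stops against the tube's mouth, then draw it right out again. Finish holding the rod level in front of the optical reader, its tip pointing straight at the lens and hovering at the reading spot above the orange ball; keep holding it still there as you finish, without touching the reader, and leave the blue-plugged guide and the other things alone.

Things in the scene. Friction and masses are not known exactly. Their poses are not given: they have to be found in the camera images.
- gauge: Gauge rod, about 0.25 kg, straight and round, +x to the tip. Origin: centre of the collar's stop face, on the axis. Ahead: steel shaft 10 mm diameter, 90 mm long, last 7 mm a brass cone tapering to 5.6 mm. Behind: brass collar 32 mm diameter, x = -8 to 0 mm, then orange handle 18 mm diameter, x = -118 to -8 mm. Starts lying level and loose in the rack's two hooks, axis 100 mm above the table.
- gauge_grip (a point): Where to grip the orange handle: on the axis, 58 mm behind (-x) the gauge's origin, between the two hooks; there the fingers can close across the handle from above.
- gauge_tip (a point): The end of the gauge rod's tip, on its axis, 90 mm ahead (+x) of the gauge's origin.
- rack: Fixed rack: blue base plate 200 x 90 x 12 mm, two grey posts (at y = +30 mm) carrying steel V hooks open at the top. Origin at table level, under the middle of the hung gauge's handle; +x is the way the gauge points. Hooks at x = -47 mm (under the handle) and +108 mm (under the shaft), ends up to z = 112 mm. The gauge is off them once raised 25 mm above where it hung.
- guide_bore: Bore of the open copper guide tube, fixed, slanting: outer diameter 28 mm, inner 14 mm, 100 mm long, plain rim. Origin: centre of the mouth, 125 mm above the table. +x runs down the bore, the way the rod goes in, 35 degrees below level. When the rod is home, the gauge's origin and +x coincide with these. In front of the mouth the casting is nowhere higher than 50 mm.
- guide: Foot of the copper guide tube on the casting (for reference): its origin is 45 mm above the table, straight below the centre of the mouth; +x is the level direction of insertion.
- plugged: Foot of the other, dark guide tube with a blue plug (12 mm proud) in its mouth, same form and slope, 70 mm to one side of the copper one (either side). The rod must not touch it. Origin 45 mm above the table, straight below its mouth.
- casting: Fixed aluminium cylinder-head casting, 190 x 150 mm, 45 mm high with an 88 mm high part at its far (+x) end. Origin at table level midway below the two guide mouths; x from -10 to +180 mm; +x is the level direction of insertion of both guides.
- reader: Fixed optical reader: base plate 155 x 75 x 12 mm, column, white head up to 195 mm high; its black lens (40 mm diameter) looks along the reader's -x. Origin at table level under the reading spot; +x (level) is the way the gauge must point. Lens, head and column lie at x = 44 to 137 mm. Under the spot stands a thin post with an orange ball, top 130 mm above the table.
- reading_spot (a point): The reading spot: on the lens axis, 45 mm in front of the lens and 160 mm above the table, 30 mm above the top of the orange ball. The gauge's tip is to be held here.
- ring_gauge: Bystander: steel ring, 60 mm across, 20 mm high; origin at the centre of its underside. Leave it alone.
- jar: Bystander: amber jar, 60 mm across, 75 mm high; origin at the centre of its underside. Leave it alone.
- flask: Bystander: white plastic bottle, 56 mm across, 150 mm high; origin at the centre of its underside. Leave it alone.
- driver: Bystander: screwdriver lying flat; origin on the table under it. Leave it alone.
- vblock: Bystander: dark steel V-block, 60 x 50 x 42 mm; origin at the centre of its underside. Leave it alone.
- weight: Bystander: brass weight with a knob, 48 mm across, 66 mm high; origin at the centre of its underside. Leave it alone.
- parts_cup: Bystander: blue plastic bowl, 70 mm across, 60 mm high; origin at the centre of its underside. Leave it alone.
Not all that is in view belongs to the job. Leave any brown look-alike of the reader alone.

How it is judged (in metres and radians):
On the way, in this order (a step that is already met when the one before it is completed fails the run):
1. the gauge is lifted clear off its hooks in the gripper (z of gauge in the frame of rack above 0.125 m and contact force between the fingers and gauge above 1 N and contact force between gauge and rack below 0.05 N), for 0.1 s.
2. the gauge is in the copper guide with its collar stopped against the mouth (within 3 mm) (x of gauge in the frame of guide_bore between -0.003 and 0.004 m and distance between gauge and guide_bore below 0.006 m and angle between the x axis of gauge and the x axis of guide_bore, either way round below 0.08 rad), for 0.1 s.
3. the gauge is drawn right out, tip at least 10 mm clear of the mouth (x of gauge_tip in the frame of guide_bore below -0.01 m and contact force between the fingers and gauge above 1 N), for 0.1 s.
At the end, for the whole second after the job is handed in: The gripper holds the rod still, level within 7 degrees, its tip within 20 mm of the reading spot, pointing along the lens axis within 15 degrees, and nothing but the fingers carries it (distance between gauge_tip and reading_spot below 0.02 m and angle between gauge's own x axis and vertical between 1.4508 and 1.6908 rad and angle between the x axis of gauge and the x axis of reader, either way round below 0.26 rad and height (world z) of gauge above 0.13 m and contact force between the fingers and gauge above 1 N and linear speed of gauge below 0.02 m/s and angular speed of gauge below 0.15 rad/s and contact force between gauge and rack below 0.05 N and contact force between gauge and guide below 0.05 N and contact force between gauge and plugged below 0.05 N and contact force between gauge and casting below 0.05 N and contact force between gauge and reader below 0.05 N); the arm keeps its last pose, push and grip.
It fails at once if the rod is forced into the copper guide (more than 40 N) (contact force between gauge and guide above 40 N).
It fails at once if the rod touches the plugged guide (contact force between gauge and plugged above 2 N).
It fails at once if the reader is touched (contact force between any of gauge, the fingers, the arm and reader above 1 N).
It fails at once if a bystander is moved by more than 30 mm (distance of any of ring_gauge, jar, flask, driver, vblock, weight, parts_cup from where it was at the start of the episode above 0.03 m).
It also fails if it takes over 58 s, if anything falls off the work surface, if the arm or the gripper's body presses on something with over 40 N, if the wrist force passes 120 N, or if a joint passes its speed limit or range.

## Working session

There is one attempt and no reset: what is moved stays moved. The work goes in short steps, Python scripts to look and compute and a shell command to move; the robot and the scene stay as the last step left them, time stands still between calls to the robot, and variables do not carry over. Pictures are saved under pics/ and viewed, at most 10 in all, crops included, and the job is handed in when it is done.

```bash
mkdir -p pics; python3 - <<'E'
from plant import r
import cv2,numpy as np
for n in["scene","side","wrist"]:
    p=r.camera_params(n);print(n,{k:np.round(v,4).tolist() for k,v in p.items()})
    im=r.capture(n);cv2.imwrite(f"pics/{n}0.png",im[:,:,::-1])
    cv2.imwrite(f"pics/{n}0b.png",cv2.resize(im[:,:,::-1],(800,600),interpolation=cv2.INTER_CUBIC))
print(r.get_state())
E
```

```text
scene {'fx': 441.0339, 'fy': 441.0339, 'cx': 253.9772, 'cy': 194.857, 'R': [[-0.062, 0.998, -0.0126], [0.6742, 0.0325, -0.7378], [-0.7359, -0.0543, -0.6749]], 't': [-0.0319, -0.2833, 1.6852]}
side {'fx': 476.4486, 'fy': 476.4486, 'cx': 253.9454, 'cy': 197.6754, 'R': [[0.9495, -0.3139, -0.0043], [-0.2418, -0.7226, -0.6476], [0.2002, 0.6159, -0.7619]], 't': [-0.5203, 0.2535, 1.609]}
wrist {'fx': 299.7793, 'fy': 299.7793, 'cx': 245.7655, 'cy': 191.5004, 'R': [[-1.0, -0.0008, 0.0001], [-0.0008, 0.9677, 0.2521], [-0.0003, 0.2521, -0.9677]], 't': [0.6747, -0.0317, 0.3886]}
{'time_s': 0.15, 'joints': array([ 1.65070387e+01,  2.05829850e+01,  6.47245085e-01, -1.41437606e-02,
       -7.01365681e+01, -1.65070340e+01]), 'qd': array([-0.04181124, -0.1672767 ,  0.08046828,  0.02936256,  0.03159773,
       -0.04682156]), 'joint_torque': array([ 1.39394037e-04, -5.83274567e+01,  2.93289685e+01,  7.00122759e+00,
        8.75052094e-03, -9.76538854e-05]), 'tcp_pos': array([ 6.74866502e-01, -1.71127168e-06,  4.03939060e-01]), 'eef_rot': array([ 1.79926894e+02, -7.79705923e-03, -9.00048044e+01]), 'contact_force': array([-0.79748073, -0.24983814, -0.2572121 ]), 'moment': array([ 0.02706795, -0.01514469,  0.02100426]), 'gripper_force': 0.0, 'gripper_width': 0.08745991813620993}
```

View pics/scene0b.png

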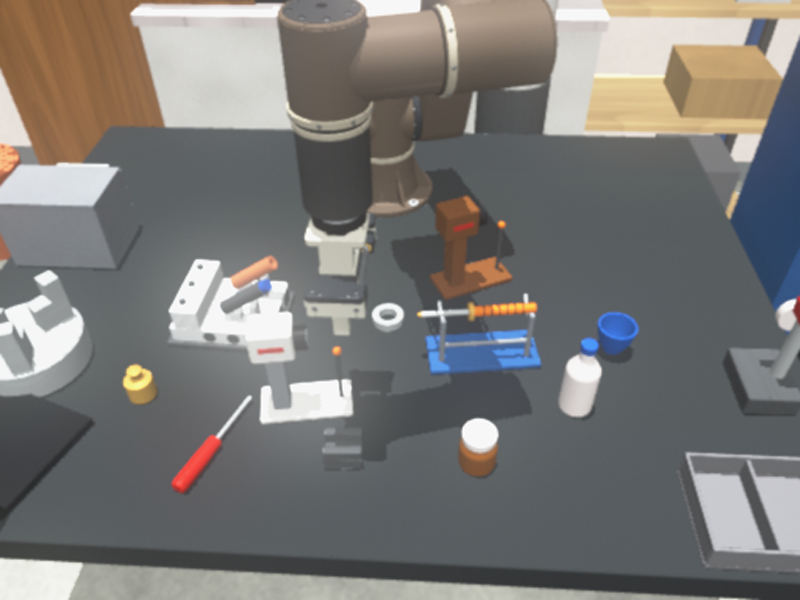

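View pics/side0b.png

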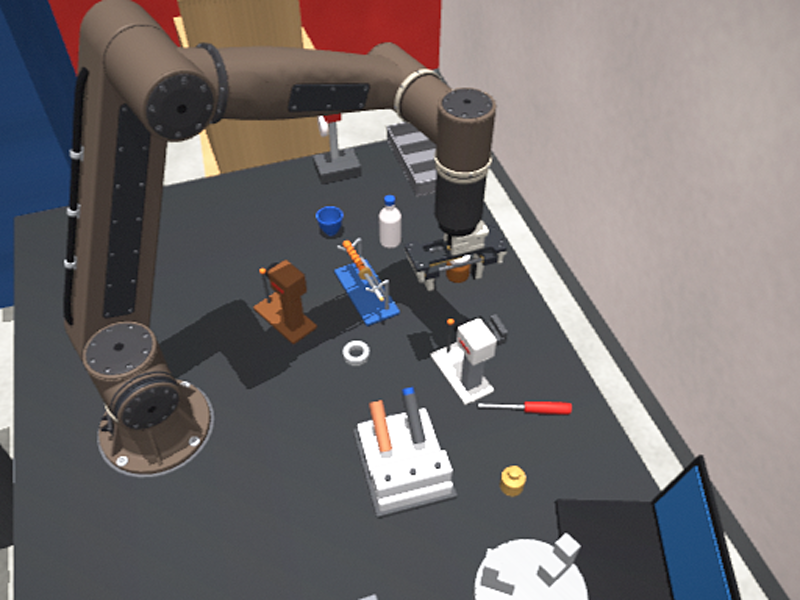

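```bash
python3 - <<'E'
import cv2,numpy as np
t=[("scene",262,172),("scene",107,150),("scene",152,192),("side",200,140),("side",222,245),("side",262,190)]
ims=[]
for n,x,y in t:
    im=cv2.imread(f"pics/{n}0.png");ims.append(cv2.resize(im[y:y+100,x:x+88],None,fx=3,fy=3,interpolation=cv2.INTER_NEAREST))
cv2.imwrite("pics/m.png",np.vstack([np.hstack(ims[:3]),np.hstack(ims[3:])]))
for n in["scene","side"]:
    im=cv2.imread(f"pics/{n}0.png");h=cv2.cvtColor(im,cv2.COLOR_BGR2HSV)
    print(n)
    for nm,lo,hi in[("orange",(5,110,120),(22,255,255)),("blue",(105,150,60),(125,255,255))]:
        m=cv2.inRange(h,lo,hi);k,l,s,c=cv2.connectedComponentsWithStats(m)
        for i in range(1,k):
            if s[i,4]>5 and s[i,1]>90:
                ys,xs=np.where(l==i);P=np.c_[xs,ys].astype(float);d=np.linalg.svd(P-P.mean(0),full_matrices=False)[2][0];q=(P-P.mean(0))@d
                print(nm,s[i],c[i].round(1),"ends",(c[i]+d*q.min()).round(1),(c[i]+d*q.max()).round(1),im[ys,xs].mean(0).round())
E
```

```text
scene
orange [  0  93  12  24 196] [  4.4 102.5] ends [ 6.1 93.6] [  1.8 116.3] [113. 157. 225.]
orange [281 125  26  15 225] [293.8 132.5] ends [305.8 131.3] [281.2 133.8] [ 61.  91. 137.]
orange [318 141   6   5  23] [320.4 143.2] ends [318.1 142.5] [323.  143.9] [ 72. 132. 203.]
orange [299 142   5   4   8] [301.6 142.8] ends [299.3 141.4] [303.2 143.6] [ 52.  68. 134.]
orange [290 144   7   5  13] [292.1 146.4] ends [289.8 145.8] [295.9 147.3] [ 52.  69. 131.]
orange [  0 152   6  14  52] [  1.8 160.2] ends [  0. 152.] [  2.8 165. ] [ 84. 106. 161.]
orange [169 165   8   7  26] [172.9 168.2] ends [173. 165.] [172.8 171.1] [128. 160. 227.]
orange [277 164  50  26 561] [304.  176.9] ends [324.9 171.1] [278.6 183.9] [ 72. 105. 156.]
orange [300 193  44  12 280] [319.7 197.8] ends [343.1 196.2] [299.7 199.1] [ 77. 143. 216.]
orange [213 222   5   5  22] [215.1 223.9] ends [213.5 225.5] [217. 222.] [102. 164. 235.]
orange [ 83 237  10   8  42] [ 87.9 241. ] ends [ 91.9 238.8] [ 83.7 243.3] [ 95. 163. 198.]
orange [ 79 242  21  16 164] [ 90.8 251.3] ends [ 99.1 248.5] [ 81.4 254.3] [ 8
[... 1521 characters left out ...]
327.3 308.8] ends [327.6 297.9] [327.1 317. ] [ 79. 143. 181.]
blue [246 125   7   7  37] [249.  127.5] ends [246.  127.5] [252.  127.5] [207. 105.  50.]
blue [202 132  18  19 241] [210.7 140.1] ends [208.9 131.8] [212.7 150.1] [158.  78.  38.]
blue [234 166   3   5   6] [235.  168.2] ends [233.8 166.1] [236. 170.] [202. 124.  76.]
blue [214 169  42  40 647] [232.8 189.5] ends [216.2 170.9] [247.4 206. ] [169. 100.  56.]
blue [238 172   6   9  10] [240.2 175.9] ends [237.7 172.2] [243. 180.] [167. 102.  61.]
blue [258 248   7   5  29] [261.  249.9] ends [257.7 250.9] [264.3 248.9] [216. 111.  56.]
blue [ 419  298   49   86 2626] [441.9 346.5] ends [432.6 300.3] [449.9 386.4] [124.  78.  34.]
```

View pics/m.png

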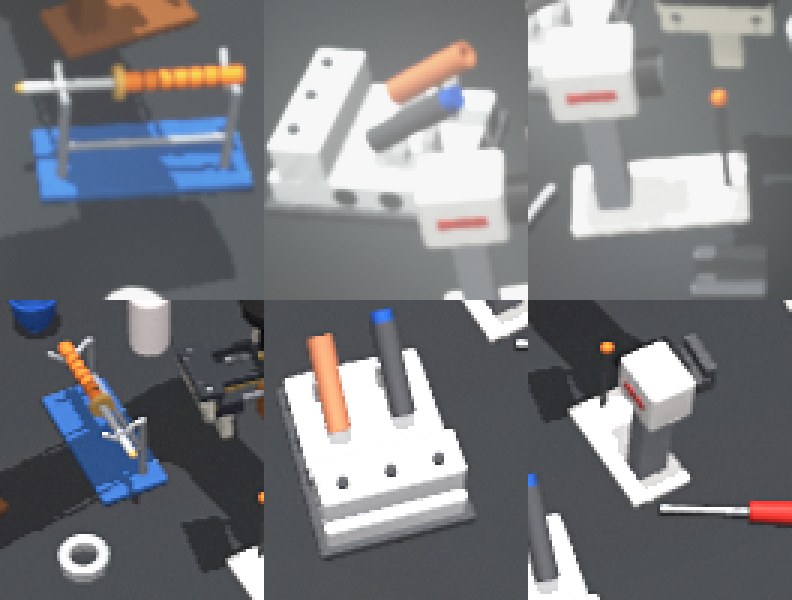

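```bash
cat > h.py <<'E'
from plant import r
import numpy as np
C={n:r.camera_params(n) for n in["scene","side"]}
def ray(n,p):
    c=C[n];R=np.array(c["R"]);t=np.array(c["t"]);d=R.T@[(p[0]-c["cx"])/c["fx"],(p[1]-c["cy"])/c["fy"],1];return -R.T@t,d/np.linalg.norm(d)
def plane(n,p,z):
    o,d=ray(n,p);return o+d*(z-o[2])/d[2]
def tri(a,b):
    o,d=ray("scene",a);q,e=ray("side",b);s=np.linalg.lstsq(np.c_[d,-e],q-o,rcond=None)[0]
    A=o+s[0]*d;B=q+s[1]*e;return (A+B)/2,np.linalg.norm(A-B)
E
python3 - <<'E'
from h import *
T={"scene":[(262,172),(107,150),(152,192)],"side":[(200,140),(222,245),(262,190)]}
def px(n,i,m):
    x,y=T[n][i];return (x+(m[0]-264*i-1)/3, y+(m[1]-(300 if n=="side" else 0)-1)/3)
P=lambda k,i,a,b:print(k,*[np.round(v,4) for v in tri(px("scene",i,a),px("side",i,b))])
np.set_printoptions(suppress=True)
P("gtip",0,(17,87),(134,454));P("gend",0,(245,73),(63,343));P("collar",0,(119,83),(100,403))
print("  z=.1",plane("scene",px("scene",0,(17,87)),.1),plane("scene",px("scene",0,(245,73)),.1),plane("side",px("side",0,(134,454)),.1),plane("side",px("side",0,(63,343)),.1))
P("mouth",1,(464,54),(321,338));P("copperlow",1,(397,91),(340,431))
P("plug",1,(452,97),(382,316))
print("mouth z=.125",plane("scene",px("scene",1,(464,54)),.125),plane("side",px("side",1,(321,338)),.125))
print("ball",tri((215.1,223.9),(288,205.5)))
for m in[(573,167),(745,153),(748,222),(573,236)]:print("plate",plane("scene",px("scene",2,m),.012).round(4))
for m in[(571,410),(604,396),(689,478),(640,503)]:print("plate side",plane("side",px("side",2,m),.012).round(4))
for m in[(285,378),(415,348),(446,432),(465,432),(320,502),(474,517),(324,555)]:print("casting side",[plane("side",px("side",1,m),z).round(4) for z in(.0,.045,.088)])
E
```

```text
gtip [0.5489 0.1057 0.1028] 0.0048
gend [0.5194 0.3143 0.1026] 0.005
collar [0.5352 0.1995 0.1003] 0.0069
  z=.1 [0.54827689 0.10396163 0.1       ] [0.51926537 0.31286963 0.1       ] [0.54870069 0.11081557 0.1       ] [0.51933224 0.32013665 0.1       ]
mouth [ 0.4484 -0.1723  0.1259] 0.0019
copperlow [ 0.442  -0.2507  0.0689] 0.0013
plug [ 0.517  -0.1692  0.1303] 0.0021
mouth z=.125 [ 0.44833313 -0.17316884  0.125     ] [ 0.44810762 -0.17075411  0.125     ]
ball (array([ 0.66533518, -0.02221523,  0.12495972]), np.float64(0.0029585640839247303))
plate [ 0.654  -0.1662  0.012 ]
plate [ 0.6292 -0.0115  0.012 ]
plate [0.7086 0.0001 0.012 ]
plate [ 0.7317 -0.1499  0.012 ]
plate side [ 0.6275 -0.0128  0.012 ]
plate side [ 0.6727 -0.0056  0.012 ]
plate side [ 0.7233 -0.1484  0.012 ]
plate side [ 0.6568 -0.1624  0.012 ]
casting side [array([ 0.415 , -0.1298,  0.    ]), array([ 0.4091, -0.1571,  0.045 ]), array([ 0.4035, -0.1831,  0.088 ])]
casting side [array([ 0.5675, -0.1386,  0.    ]), array([ 0.5567, -0.1656,  0.045 ]), array([ 0.5463, -0.1914,  0.088 ])]
casting side [array([ 0.5631, -0.2516,  0.    ]), array([ 0.5524, -0.275 ,  0.045 ]), array([ 0.5422, -0.2973,  0.088 ])]
casting side [array([ 0.5829, -0.2582,  0.    ]), array([ 0.5715, -0.2813,  0.045 ]), array([ 0.5607, -0.3034,  0.088 ])]
casting side [array([ 0.4073, -0.2879,  0.    ]), array([ 0.4016, -0.3101,  0.045 ]), array([ 0.3962, -0.3312,  0.088 ])]
casting side [array([ 0.5557, -0.3554,  0.    ]), array([ 0.5452, -0.3754,  0.045 ]), array([ 0.5352, -0.3945,  0.088 ])]
casting side [array([ 0.3935, -0.3462,  0.    ]), array([ 0.3883, -0.3664,  0.045 ]), array([ 0.3834, -0.3858,  0.088 ])]
```

```bash
python3 -m pendant '[[[-0.05,0.03,0.01,0,0,-2,1],[-0.09,0.055,0.02,0,0,-4,1],[-0.13,0.08,0.03,0,0,-6,1],[-0.17,0.1,0.04,0,0,-8,1],[-0.21,0.12,0.04,0,0,-8,1]]]'; python3 -m pendant '[[[-0.04,0.021,0,0,0,0,1],[-0.04,0.021,0,0,0,0,1],[-0.04,0.021,0,0,0,0,1]]]'
python3 - <<'E'
from h import *
import cv2
s=r.get_state();p=r.camera_params("wrist");im=r.capture("wrist")
cv2.imwrite("pics/w1.png",im[:,:,::-1]);np.savez("w1.npz",**p)
print(s["tcp_pos"],s["eef_rot"],s["joints"],p)
E
```

```text
time_s: 0.65
tcp_pos: [0.5532, 0.2112, 0.3631]
eef_rot: [179.9, -0.0, -81.9]
contact_force: [0.8, 0.4, 0.8]
gripper_width: 0.0873
gripper_force: 0.0
time_s: 0.95
tcp_pos: [0.5279, 0.2477, 0.3646]
eef_rot: [180.0, -0.0, -81.8]
contact_force: [0.0, 0.3, 0.1]
gripper_width: 0.0879
gripper_force: 0.0
[0.52793078 0.24770847 0.36463278] [ 1.79990065e+02 -5.58841975e-03 -8.18481513e+01] [ 4.43378135e+01  1.36569317e+01 -1.45063389e+01 -1.53714209e-03
 -6.18480476e+01 -3.61852399e+01] {'fx': 299.7792784457425, 'fy': 299.7792784457425, 'cx': 245.76551466386815, 'cy': 191.5003946928433, 'R': array([[-0.98976711, -0.14268512, -0.00142588],
       [-0.13843662,  0.95777832,  0.25198411],
       [-0.03458871,  0.24960298, -0.96773032]]), 't': array([ 0.55835285, -0.18645334,  0.30686425])}
```

View pics/w1.png

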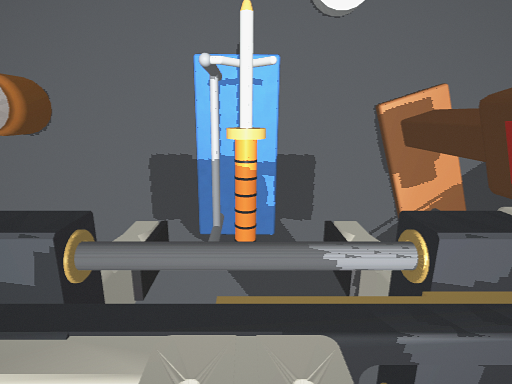

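```bash
cat >> h.py <<'E'
def wplane(p,pix,z):
    R=np.array(p["R"]);t=np.array(p["t"]);d=R.T@[(pix[0]-p["cx"])/p["fx"],(pix[1]-p["cy"])/p["fy"],1];o=-R.T@t;return o+d*(z-o[2])/d[2]
E
python3 - <<'E'
from h import *
p=np.load("w1.npz")
a,b,c=[wplane(p,q,z) for q,z in(((247,0),.1),((246,129),.1),((245.3,230),.1))]
print(a,b,c,np.degrees(np.arctan2(*(a-c)[1::-1])),np.linalg.norm(a-b))
E
```

```text
[0.54823304 0.10298424 0.1       ] [0.53588201 0.19360283 0.1       ] [0.52414136 0.27920702 0.1       ] -82.215271043699 0.09145642322152615
```

```bash
python3 -m pendant '[[[-0.003,0,0.03,0,0,0.35,1],[-0.003,0,0.06,0,0,0.35,1],[-0.003,0,0.085,0,0,0.35,1],[-0.003,0,0.1056,0,0,0.35,1],[-0.003,0,0.1056,0,0,0.35,1]]]'; python3 -m pendant '[[[0,0,0,0,0,0,-1],[0,0,0,0,0,0,-1],[0,0,0,0,0,0,-1],[0,0,0,0,0,0,-1],[0,0,0,0,0,0,-1]]]' 40;python3 -m pendant '[[[0,0,0,0,0,0,-1],[0,0,0,0,0,0,-1],[0,0,0,0,0,0,-1]]]'
```

```text
time_s: 1.5
tcp_pos: [0.528, 0.2476, 0.256]
eef_rot: [179.7, -0.2, -82.5]
contact_force: [0.0, 0.0, 1.0]
gripper_width: 0.0877
gripper_force: 0.0
time_s: 2.0
tcp_pos: [0.5283, 0.2497, 0.2597]
eef_rot: [-179.9, 0.0, -82.3]
contact_force: [0.2, 0.3, -0.2]
gripper_width: 0.0531
gripper_force: 0.0
time_s: 2.3
tcp_pos: [0.5282, 0.2497, 0.2591]
eef_rot: [-180.0, 0.0, -82.3]
contact_force: [0.2, 0.2, 0.2]
gripper_width: 0.0292
gripper_force: 0.0
```

```bash
python3 -m pendant '[[[0,0,0,0,0,0,-1],[0,0,0,0,0,0,-1],[0,0,0,0,0,0,-1],[0,0,0,0,0,0,-1]]]';python3 -m pendant '[[[0,0,-0.005,0,0,0,-1],[0,0,-0.015,0,0,0,-1],[0,0,-0.03,0,0,0,-1],[0,0,-0.045,0,0,0,-1],[0,0,-0.06,0,0,0,-1]]]';python3 -m pendant '[[[0,0,-0.03,0,0,0,-1],[0,0,-0.06,0,0,0,-1],[0,0,-0.06,0,0,0,-1],[0,0,-0.06,0,0,0,-1]]]'
python3 - <<'E'
from h import *
import cv2
p=r.camera_params("wrist");print(r.get_state()["joints"])
im=r.capture("wrist");cv2.imwrite("pics/w2.png",im[:,:,::-1])
E
```

```text
time_s: 2.7
tcp_pos: [0.5281, 0.2496, 0.259]
eef_rot: [180.0, -0.0, -82.3]
contact_force: [-0.5, -0.0, 0.2]
gripper_width: 0.0169
gripper_force: 40.0
time_s: 3.2
tcp_pos: [0.5281, 0.2495, 0.3202]
eef_rot: [180.0, 0.0, -82.4]
contact_force: [-0.3, -0.2, -2.7]
gripper_width: 0.0167
gripper_force: 40.0
time_s: 3.6
tcp_pos: [0.528, 0.2495, 0.3801]
eef_rot: [-179.9, 0.1, -82.4]
contact_force: [-0.3, -0.6, -3.1]
gripper_width: 0.0169
gripper_force: 40.0
[ 4.44610911e+01  1.30062565e+01 -1.32160151e+01 -2.71491825e-02
 -6.36701372e+01 -3.68151738e+01]
```

View pics/w2.png

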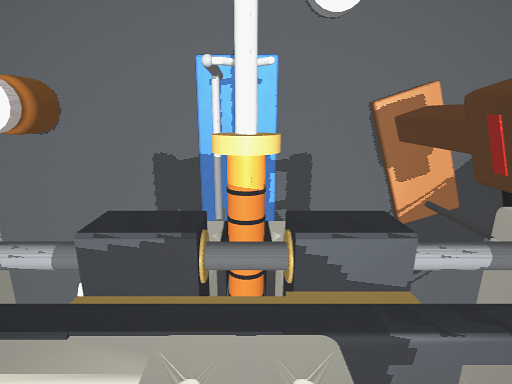

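```bash
python3 -m pendant '[[[0.02,0.01,-0.03,0,0,1,-1],[0.06,0.02,-0.05,0,0,3,-1],[0.1,0.03,-0.07,0,0,5,-1],[0.14,0.04,-0.07,0,0,7,-1],[0.18,0.05,-0.07,0,0,9,-1]]]'; python3 -m pendant '[[[0.044,0.004,0,0,0,1,-1],[0.088,0.008,0,0,0,2,-1],[0.13,0.011,0,0,0,3,-1],[0.16,0.012,0,0,0,3,-1],[0.16,0.012,0,0,0,3,-1]]]'
python3 - <<'E'
from h import *
import cv2
p=r.camera_params("wrist");print(r.get_state()["joints"])
im=r.capture("wrist");cv2.imwrite("pics/w3.png",im[:,:,::-1]);np.savez("w3.npz",**p)
cv2.imwrite("pics/w3b.png",cv2.resize(im[0:270,80:440,::-1],(800,600),interpolation=cv2.INTER_CUBIC))
E
```

```text
time_s: 4.15
tcp_pos: [0.5018, 0.0631, 0.4485]
eef_rot: [179.9, -0.0, -91.4]
contact_force: [0.7, -0.1, -2.4]
gripper_width: 0.0165
gripper_force: 40.0
time_s: 4.65
tcp_pos: [0.4859, -0.0979, 0.4478]
eef_rot: [179.8, -0.0, -94.6]
contact_force: [-0.5, 0.6, -4.2]
gripper_width: 0.017
gripper_force: 40.0
[ 1.13749862e+01  1.88594131e+00 -1.73007659e+01  4.29583132e-04
 -7.09842267e+01 -1.59282505e+01]
```

View pics/w3b.png

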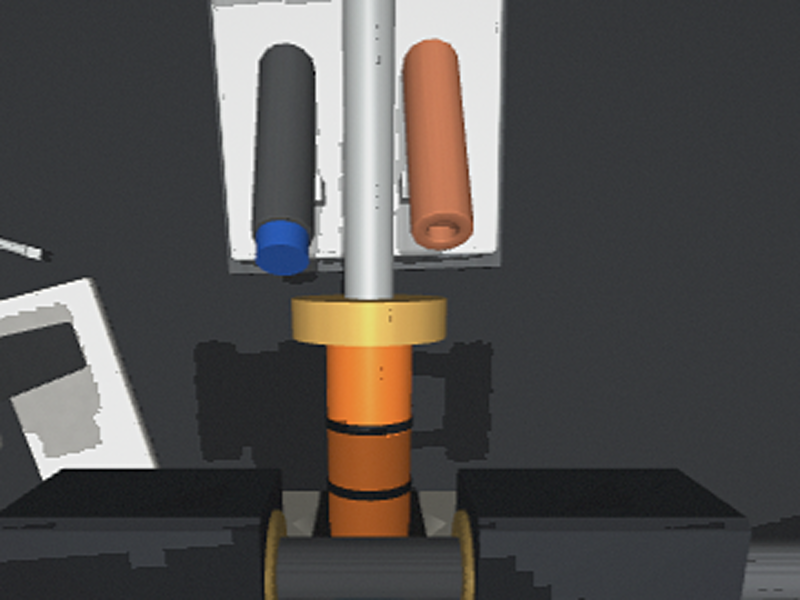

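```bash
python3 - <<'E'
from h import *
from scipy.optimize import least_squares
p=np.load("w3.npz");u=lambda x,y:(80+(x+.5)/2.2222-.5,(y+.5)/2.2222-.5)
m=wplane(p,u(441.7,230.5),.125);print("mouth",m)
R,t=p["R"],p["t"]
def pr(X):
    c=R@X+t;return np.array([p["fx"]*c[0]/c[2]+p["cx"],p["fy"]*c[1]/c[2]+p["cy"]])
for q in[(431,70),(432.5,95),(434.7,130)]:
    f=lambda v:pr(m+v[1]*np.array([np.cos(np.radians(35))*np.cos(v[0]),np.cos(np.radians(35))*np.sin(v[0]),-np.sin(np.radians(35))]))-u(*q)
    s=least_squares(f,[-1.65,.08],x_scale=[.1,.01]);print("yaw",np.degrees(s.x[0]),s.x[1])
a,b=wplane(p,u(232,259),.045),wplane(p,u(498,252),.045);print("front edge",a,b,np.degrees(np.arctan2(*(b-a)[1::-1])),np.linalg.norm(a-b))
pl=wplane(p,u(282,257),.125+.0069);print("plug",pl)
# collar front & shaft in tool frame
s=r.get_state();print(s["tcp_pos"],s["eef_rot"])
from scipy.spatial.transform import Rotation as Q
T=Q.from_euler("xyz",s["eef_rot"],degrees=True)
for q in[(369,300),(369,20),(369,330)]:
    print("rod tool",T.inv().apply(wplane(p,u(*q),s["tcp_pos"][2]-.159)-s["tcp_pos"]))
E
```

```text
mouth [ 0.44759506 -0.17138435  0.125     ]
yaw -93.3388896905827 0.09339418492184637
yaw -93.26722208091651 0.07749609780084189
yaw -93.16498077371894 0.05613260859096389
front edge [ 0.55623209 -0.16715147  0.045     ] [ 0.40826805 -0.15929396  0.045     ] 176.9602111953462 0.1481725250847126
plug [ 0.51747481 -0.16567447  0.1319    ]
[ 0.48618123 -0.09668827  0.44777711] [ 1.79850475e+02 -1.87359450e-02 -9.45394460e+01]
rod tool [5.85744254e-02 1.41600440e-04 1.59020074e-01]
rod tool [1.09943990e-01 1.05467103e-04 1.59036777e-01]
rod tool [5.24289024e-02 1.45923199e-04 1.59018075e-01]
```

```bash
cat >> h.py <<'E'
from scipy.spatial.transform import Rotation as Q
G=np.array([.057,0,.159])
def rel(org,yaw,pitch):
    s=r.get_state();T=Q.from_euler("xyz",s["eef_rot"],degrees=True);W=Q.from_euler("xyz",[180,pitch,yaw],degrees=True)
    tcp=org-W.apply(G);print("t",s["time_s"],"tcp",s["tcp_pos"].round(4),s["eef_rot"].round(2),"target",tcp.round(4))
    print("shift",T.inv().apply(tcp-s["tcp_pos"]).round(4),"turn",(T.inv()*W).as_rotvec(degrees=True).round(2))
M=np.array([.448,-.1718,.125])
def D(yaw=-93.2,p=35):return Q.from_euler("xyz",[180,p,yaw],degrees=True).apply([1,0,0])
E
python3 -c "
from h import *
rel(M-.125*D(),-93.2,35)"
```

```text
t 4.7 tcp [ 0.4862 -0.0967  0.4478] [ 1.7985e+02 -2.0000e-02 -9.4540e+01] target [ 0.4512 -0.114   0.3596]
shift [0.02   0.0332 0.0882] turn [ -0.26 -35.02  -1.34]
```

```bash
python3 -m pendant '[[[0.004,0.007,0.018,-0.05,-7,-0.27,-1],[0.008,0.013,0.036,-0.1,-14,-0.54,-1],[0.012,0.02,0.053,-0.15,-21,-0.8,-1],[0.016,0.027,0.07,-0.2,-28,-1.07,-1],[0.02,0.0332,0.0882,-0.26,-35,-1.34,-1]]]'; python3 -m pendant '[[[0,0,0,0,0,0,-1],[0,0,0,0,0,0,-1],[0,0,0,0,0,0,-1]]]'
python3 - <<'E'
from h import *
import cv2
rel(M-.125*D(),-93.2,35);print(r.get_state()["joints"].round(1))
ims=[]
for n,x,y in(("scene",130,125),("side",200,200)):
    im=r.capture(n)[:,:,::-1];cv2.imwrite(f"pics/{n}4.png",im)
    ims.append(cv2.resize(im[y:y+120,x:x+80],None,fx=5,fy=5,interpolation=cv2.INTER_NEAREST))
cv2.imwrite("pics/m4.png",np.hstack(ims))
E
```

```text
time_s: 5.2
tcp_pos: [0.4522, -0.1117, 0.3603]
eef_rot: [-179.7, 35.3, -92.8]
contact_force: [0.1, -0.1, -3.9]
gripper_width: 0.0169
gripper_force: 40.0
time_s: 5.5
tcp_pos: [0.4526, -0.1122, 0.3615]
eef_rot: [-179.8, 34.8, -92.8]
contact_force: [-0.2, 0.2, -1.7]
gripper_width: 0.017
gripper_force: 40.0
t 5.5 tcp [ 0.4526 -0.1122  0.3615] [-179.79   34.83  -92.84] target [ 0.4512 -0.114   0.3596]
shift [0.0026 0.0013 0.0004] turn [-0.01 -0.17  0.3 ]
[ -8.8   7.8 -12.9 -35.8 -76.2  16.9]
```

View pics/m4.png

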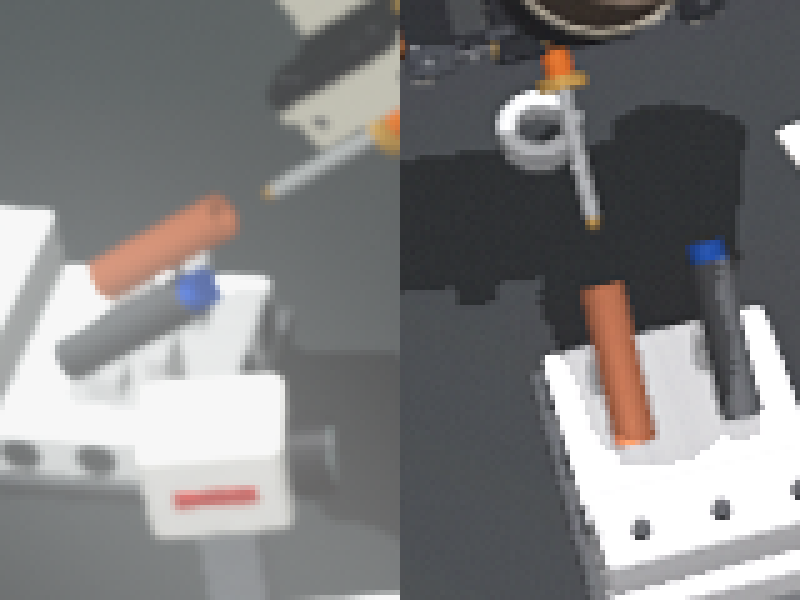

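```bash
python3 - <<'E'
from h import *
a=lambda x,y:(130+(x+.5)/5-.5,125+(y+.5)/5-.5)
b=lambda x,y:(200+(x-400+.5)/5-.5,200+(y+.5)/5-.5)
d=D();tip,e=tri(a(265,193),b(594,228));mo,f=tri(a(217,214),b(604,286))
W=Q.from_euler("xyz",[180,35,-93.2],degrees=True)
print(tip,e,mo,f,"mouth->tip in bore frame(x,y,z)",W.inv().apply(tip-mo))
s=r.get_state();T=Q.from_euler("xyz",s["eef_rot"],degrees=True)
print("tip by kinematics",s["tcp_pos"]+T.apply(G+[.09,0,0]))
rel(M-.1*D(),-93.2,35)
E
```

```text
[ 0.45192829 -0.14108282  0.14703766] 0.003845250095915519 [ 0.44839587 -0.17219878  0.12763404] 0.0039202942303073795 mouth->tip in bore frame(x,y,z) [-0.03673995 -0.00178997  0.00203815]
tip by kinematics [ 0.45184529 -0.14140094  0.14722032]
t 5.6 tcp [ 0.4525 -0.1118  0.3617] [-179.72   34.89  -92.75] target [ 0.4501 -0.1345  0.3453]
shift [0.0281 0.0013 0.0004] turn [-0.02 -0.11  0.37]
```

```bash
python3 -m pendant '[[[0.005,0.0013,0.0004,0,-0.1,0.37,-1],[0.012,0.0013,0.0004,0,-0.1,0.37,-1],[0.02,0.0013,0.0004,0,-0.1,0.37,-1],[0.024,0.0013,0.0004,0,-0.1,0.37,-1],[0.024,0.0013,0.0004,0,-0.1,0.37,-1]]]'; python3 -c "
from h import *
rel(M-.1*D(),-93.2,35);print(r.get_state()['contact_force'])"
```

```text
time_s: 6.1
tcp_pos: [0.4498, -0.1325, 0.3461]
eef_rot: [179.8, 35.1, -93.5]
contact_force: [0.6, -0.1, -2.2]
gripper_width: 0.0168
gripper_force: 40.0
t 6.1 tcp [ 0.4498 -0.1325  0.3461] [179.84  35.1  -93.46] target [ 0.4501 -0.1345  0.3453]
shift [ 0.0021 -0.0004 -0.0005] turn [ 0.01  0.1  -0.22]
[ 0.63210236 -0.11366944 -2.18697637]
```

```bash
python3 -m pendant '[[[0.006,0,0,0,0,0,-1],[0.012,0,0,0,0,0,-1],[0.018,0,0,0,0,0,-1],[0.024,0,0,0,0,0,-1],[0.024,0,0,0,0,0,-1]]]'; python3 -c "
from h import *
rel(M-.08*D(),-93.2,35);print(r.get_state()['contact_force'],r.get_state()['moment'])"
```

```text
time_s: 6.6
tcp_pos: [0.4487, -0.152, 0.3322]
eef_rot: [179.8, 35.1, -93.4]
contact_force: [0.2, -0.0, -2.6]
gripper_width: 0.0169
gripper_force: 40.0
t 6.6 tcp [ 0.4487 -0.152   0.3322] [179.85  35.1  -93.45] target [ 0.4492 -0.1508  0.3338]
shift [-0.0019 -0.0004 -0.0006] turn [ 0.01  0.1  -0.2 ]
[ 0.18928619 -0.04155793 -2.58796577] [-2.44348601  0.07719426 -0.02971247]
```

```bash
python3 -m pendant '[[[0.006,-0.0002,-0.0002,0,0,-0.1,-1],[0.012,-0.0002,-0.0002,0,0,-0.1,-1],[0.018,-0.0002,-0.0002,0,0,-0.1,-1],[0.024,-0.0002,-0.0002,0,0,-0.1,-1],[0.03,-0.0002,-0.0002,0,0,-0.1,-1]]]'; python3 -c "
from h import *
rel(M-.05*D(),-93.2,35);print(r.get_state()['contact_force'],r.get_state()['moment'])"
```

```text
time_s: 7.1
tcp_pos: [0.4475, -0.1765, 0.3155]
eef_rot: [180.0, 35.1, -93.3]
contact_force: [-0.1, -0.5, -3.6]
gripper_width: 0.0173
gripper_force: 40.0
t 7.1 tcp [ 0.4475 -0.1765  0.3155] [179.98  35.1  -93.25] target [ 0.4478 -0.1753  0.3166]
shift [-0.0016 -0.0002 -0.0002] turn [-0.01  0.1  -0.04]
[-0.09343174 -0.46478199 -3.59509639] [-2.51885479  0.12829453  0.0235387 ]
```

```bash
python3 -m pendant '[[[0.006,0,0,0,0,0,-1],[0.012,0,0,0,0,0,-1],[0.018,0,0,0,0,0,-1],[0.024,0,0,0,0,0,-1],[0.03,0,0,0,0,0,-1]]]'; python3 -m pendant '[[[0.004,0,0,0,0,0,-1],[0.008,0,0,0,0,0,-1],[0.011,0,0,0,0,0,-1],[0.011,0,0,0,0,0,-1]]]'; python3 -c "
from h import *
rel(M,-93.2,35);print(r.get_state()['contact_force'],r.get_state()['moment'])"
```

```text
time_s: 7.6
tcp_pos: [0.4461, -0.201, 0.2983]
eef_rot: [180.0, 35.1, -93.2]
contact_force: [-0.6, 0.5, -3.1]
gripper_width: 0.0166
gripper_force: 40.0
time_s: 8.0
tcp_pos: [0.4456, -0.2098, 0.292]
eef_rot: [180.0, 35.1, -93.3]
contact_force: [0.2, -0.5, -3.4]
gripper_width: 0.0168
gripper_force: 40.0
t 8.0 tcp [ 0.4456 -0.2098  0.292 ] [179.97  35.11 -93.27] target [ 0.4455 -0.2162  0.2879]
shift [ 0.0076 -0.0003 -0.0004] turn [-0.01  0.11 -0.06]
[ 0.18380347 -0.49098256 -3.40364786] [-2.42393772  0.12604595 -0.04754334]
```

```bash
python3 -m pendant '[[[0.001,0,0,0,0,0,-1],[0.002,0,0,0,0,0,-1],[0.003,0,0,0,0,0,-1],[0.004,0,0,0,0,0,-1],[0.005,0,0,0,0,0,-1]]]' 25; python3 -m pendant '[[[0.0005,0,0,0,0,0,-1],[0.001,0,0,0,0,0,-1]]]'; python3 -m pendant '[[[0.0005,0,0,0,0,0,-1],[0.001,0,0,0,0,0,-1]]]'
```

```text
time_s: 8.5
tcp_pos: [0.4454, -0.2137, 0.2894]
eef_rot: [-180.0, 35.1, -93.2]
contact_force: [-0.1, -0.5, -3.6]
gripper_width: 0.0169
gripper_force: 25.0
time_s: 8.7
tcp_pos: [0.4454, -0.2145, 0.2888]
eef_rot: [180.0, 35.1, -93.2]
contact_force: [-0.1, -0.2, -3.4]
gripper_width: 0.0175
gripper_force: 25.0
time_s: 8.9
tcp_pos: [0.4453, -0.2149, 0.2883]
eef_rot: [180.0, 35.2, -93.2]
contact_force: [1.1, 4.0, -0.3]
gripper_width: 0.017
gripper_force: 25.0
```

```bash
python3 -m pendant '[[[0.0003,0,0,0,0,0,-1],[0.0005,0,0,0,0,0,-1],[0.0005,0,0,0,0,0,-1]]]'; python3 -m pendant '[[[0,0,0,0,0,0,-1],[0,0,0,0,0,0,-1]]]';python3 - <<'E'
from h import *
import cv2
rel(M,-93.2,35)
ims=[]
for n,x,y in(("scene",130,125),("side",200,200)):
    im=r.capture(n)[:,:,::-1]
    ims.append(cv2.resize(im[y:y+120,x:x+80],None,fx=5,fy=5,interpolation=cv2.INTER_NEAREST))
cv2.imwrite("pics/m5.png",np.hstack(ims))
E
```

```text
time_s: 9.2
tcp_pos: [0.4453, -0.215, 0.2881]
eef_rot: [180.0, 35.2, -93.2]
contact_force: [0.4, 5.9, 1.0]
gripper_width: 0.0175
gripper_force: 25.0
time_s: 9.4
tcp_pos: [0.4453, -0.215, 0.2881]
eef_rot: [180.0, 35.2, -93.2]
contact_force: [0.7, 5.5, 0.1]
gripper_width: 0.0172
gripper_force: 25.0
t 9.4 tcp [ 0.4453 -0.215   0.2881] [180.    35.18 -93.22] target [ 0.4455 -0.2162  0.2879]
shift [ 0.0011 -0.0003 -0.0005] turn [-0.01  0.18 -0.01]
```

View pics/m5.png

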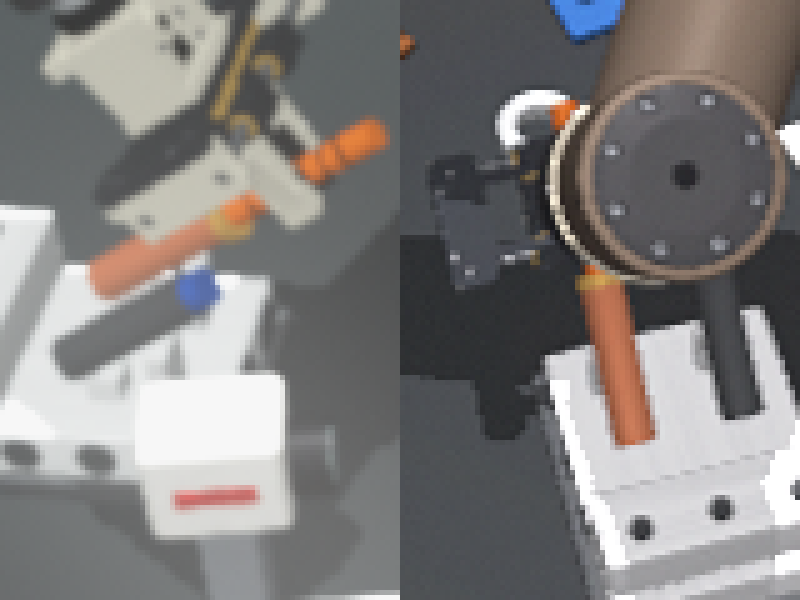

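Both crops show the collar seated on the copper mouth (left crop ~(233,220), right crop ~(604,280)), with about 8 N of push. Next I draw the rod straight out.

```bash
python3 -m pendant '[[[0,0,0,0,0,0,-1],[-0.005,0,0,0,0,0,-1],[-0.015,0,0,0,0,0,-1],[-0.025,0,0,0,0,0,-1],[-0.035,0,0,0,0,0,-1]]]' 40; python3 -m pendant '[[[-0.01,0,0,0,0,0,-1],[-0.02,0,0,0,0,0,-1],[-0.03,0,0,0,0,0,-1],[-0.04,0,0,0,0,0,-1],[-0.05,0,0,0,0,0,-1]]]'; python3 -m pendant '[[[-0.01,0,0,0,0,0,-1],[-0.025,0,0,0,0,0,-1],[-0.045,0,0,0,0,0,-1],[-0.055,0,0,0,0,0,-1],[-0.055,0,0,0,0,0,-1]]]';python3 - <<'E'
from h import *
S=np.array([.6653,-.0222,.16]);y=-80.5
print(D(y,0)); rel(S-.09*D(y,0)+[0,0,.09],y,0)
E
```

```text
time_s: 10.0
tcp_pos: [0.4469, -0.1864, 0.3088]
eef_rot: [-180.0, 35.1, -93.2]
contact_force: [-0.1, 0.8, -2.3]
gripper_width: 0.0168
gripper_force: 40.0
time_s: 10.5
tcp_pos: [0.4492, -0.1455, 0.3374]
eef_rot: [-180.0, 35.1, -93.2]
contact_force: [-0.4, -0.5, -2.5]
gripper_width: 0.017
gripper_force: 40.0
time_s: 11.0
tcp_pos: [0.4518, -0.1005, 0.3696]
eef_rot: [-179.9, 35.1, -93.1]
contact_force: [0.6, -0.9, -3.1]
gripper_width: 0.0173
gripper_force: 40.0
[ 1.65047606e-01 -9.86285602e-01 -1.23259516e-32]
t 11.0 tcp [ 0.4518 -0.1005  0.3696] [-179.86   35.09  -93.07] target [0.641  0.1228 0.409 ]
shift [-0.2134 -0.1767  0.1022] turn [ -3.99  34.94 -12.22]
```

```bash
python3 -m pendant '[[[-0.03,0,0.01,0,7,0,-1],[-0.06,0,0.02,0,14,0,-1],[-0.09,0,0.03,0,21,0,-1],[-0.12,0,0.04,0,28,0,-1],[-0.15,0,0.045,0,35,0,-1]]]'; python3 -m pendant '[[[0,0,0,0,0,0,-1],[0,0,0,0,0,0,-1]]]';python3 - <<'E'
from h import *
S=np.array([.6653,-.0222,.16]);y=-80.5
rel(S-.09*D(y,0)+[0,0,.06],y,0)
E
```

```text
time_s: 11.5
tcp_pos: [0.4597, 0.0481, 0.418]
eef_rot: [-180.0, -0.2, -93.2]
contact_force: [0.2, -0.7, -4.2]
gripper_width: 0.0168
gripper_force: 40.0
time_s: 11.7
tcp_pos: [0.4598, 0.048, 0.4172]
eef_rot: [179.9, 0.1, -93.0]
contact_force: [-0.4, 0.1, -3.6]
gripper_width: 0.0168
gripper_force: 40.0
t 11.7 tcp [0.4598 0.048  0.4172] [ 1.799e+02  1.400e-01 -9.305e+01] target [0.641  0.1228 0.379 ]
shift [-0.0842 -0.1771  0.0381] turn [  0.08   0.15 -12.55]
```

```bash
python3 -m pendant '[[[-0.017,-0.035,0.005,0,0,-2.5,-1],[-0.034,-0.07,0.012,0,0,-5,-1],[-0.05,-0.105,0.02,0,0,-7.5,-1],[-0.067,-0.141,0.03,0,0,-10,-1],[-0.084,-0.177,0.038,0,0,-12.55,-1]]]'; python3 -m pendant '[[[0,0,0,0,0,0,-1],[0,0,0,0,0,0,-1],[0,0,0,0,0,0,-1]]]';python3 - <<'E'
from h import *
import cv2
S=np.array([.6653,-.0222,.16]);y=-80.5
rel(S-.09*D(y,0),y,0)
ims=[]
for n,x,y in(("scene",150,140),("side",255,160)):
    im=r.capture(n)[:,:,::-1];cv2.imwrite(f"pics/{n}6.png",im)
    ims.append(cv2.resize(im[y:y+120,x:x+80],None,fx=5,fy=5,interpolation=cv2.INTER_NEAREST))
cv2.imwrite("pics/m6.png",np.hstack(ims))
E
```

```text
time_s: 12.2
tcp_pos: [0.6434, 0.1188, 0.3782]
eef_rot: [179.9, 0.2, -80.8]
contact_force: [0.4, 0.9, -2.0]
gripper_width: 0.0171
gripper_force: 40.0
time_s: 12.5
tcp_pos: [0.6415, 0.1191, 0.3794]
eef_rot: [179.9, 0.1, -80.8]
contact_force: [0.0, 0.3, -3.1]
gripper_width: 0.0172
gripper_force: 40.0
t 12.5 tcp [0.6415 0.1191 0.3794] [ 1.7994e+02  1.3000e-01 -8.0830e+01] target [0.641  0.1228 0.319 ]
shift [-0.0036 -0.0002  0.0604] turn [ 0.06  0.13 -0.33]
```

View pics/m6.png

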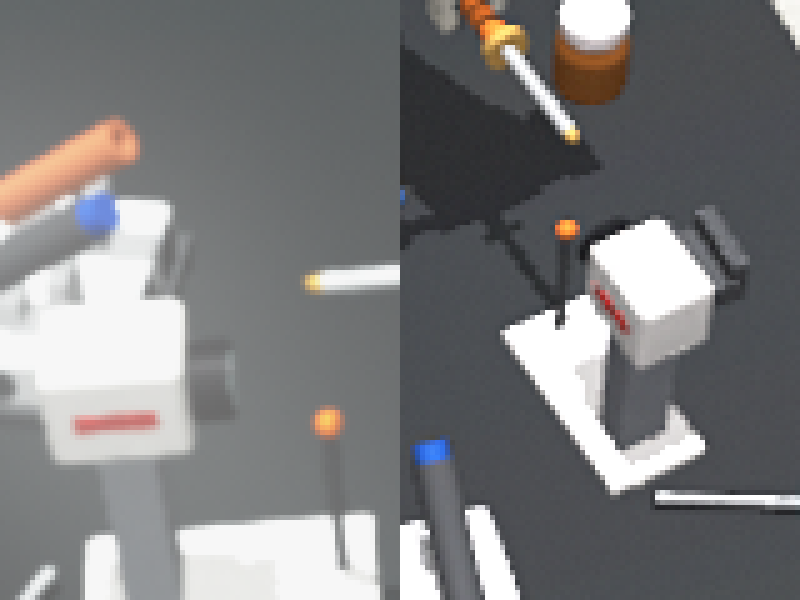

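```bash
python3 -m pendant '[[[-0.001,0,0.01,0,0,0,-1],[-0.002,0,0.02,0,0,0,-1],[-0.003,0,0.035,0,0,-0.3,-1],[-0.0036,0,0.05,0,0,-0.3,-1],[-0.0036,0,0.06,0,0,-0.3,-1]]]'; python3 -m pendant '[[[0,0,0,0,0,0,-1],[0,0,0,0,0,0,-1],[0,0,0,0,0,0,-1],[0,0,0,0,0,0,-1]]]';python3 - <<'E'
from h import *
import cv2
S=np.array([.6653,-.0222,.16]);y=-80.5
rel(S-.09*D(y,0),y,0)
ims=[]
for n,x,y in(("scene",150,140),("side",255,160)):
    im=r.capture(n)[:,:,::-1];cv2.imwrite(f"pics/{n}7.png",im)
    ims.append(cv2.resize(im[y:y+120,x:x+80],None,fx=5,fy=5,interpolation=cv2.INTER_NEAREST))
cv2.imwrite("pics/m7.png",np.hstack(ims))
E
```

```text
time_s: 13.1
tcp_pos: [0.6402, 0.1247, 0.3183]
eef_rot: [179.9, 0.1, -80.4]
contact_force: [0.0, -0.2, -2.5]
gripper_width: 0.0168
gripper_force: 40.0
time_s: 13.5
tcp_pos: [0.6412, 0.1247, 0.3209]
eef_rot: [-179.9, 0.1, -80.4]
contact_force: [0.7, 0.9, -3.0]
gripper_width: 0.017
gripper_force: 40.0
t 13.5 tcp [0.6412 0.1247 0.3209] [-1.799e+02  1.200e-01 -8.038e+01] target [0.641  0.1228 0.319 ]
shift [0.0019 0.0005 0.0019] turn [-0.1   0.12  0.12]
```

View pics/m7.png

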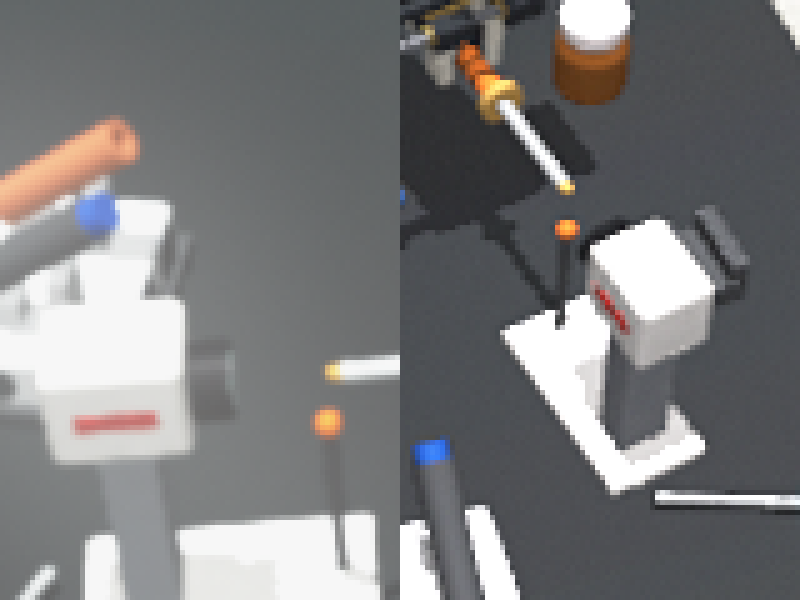

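The tip sits directly above the ball in both crops (left crop ~(330,371) over (328,422), right crop ~(567,187) over (567,229)) and points at the lens. I'll settle and hand in.

```bash
python3 -m pendant '[[[0.002,0,0.001,0,0,0,-1],[0.002,0,0.001,0,0,0,-1],[0.002,0,0.001,0,0,0,-1],[0.002,0,0.001,0,0,0,-1],[0.002,0,0.001,0,0,0,-1]]]'; python3 -m pendant '[[[0,0,0,0,0,0,-1],[0,0,0,0,0,0,-1],[0,0,0,0,0,0,-1],[0,0,0,0,0,0,-1],[0,0,0,0,0,0,-1]]]';python3 -c "
from plant import r
print(r.get_state()['qd']);print(r.close_job())"
```

```text
time_s: 14.1
tcp_pos: [0.6414, 0.1227, 0.3191]
eef_rot: [-180.0, 0.1, -80.4]
contact_force: [-0.5, -0.1, -3.8]
gripper_width: 0.0169
gripper_force: 40.0
time_s: 14.6
tcp_pos: [0.6414, 0.1227, 0.3191]
eef_rot: [-180.0, 0.1, -80.4]
contact_force: [0.1, 1.2, -2.5]
gripper_width: 0.0169
gripper_force: 40.0
[-0.06248691  0.0312511   0.09279967 -0.03091573  0.04588818 -0.05700799]
the job is handed in; nothing more can be done
None
```

The job is handed in at about 14.6 s of the 58 s: the rod came off its hooks, went into the copper guide until the collar stopped (about 8 N of push), was drawn right out, and is held still and level at the reading spot, pointing at the lens; no verdict was returned.

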